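# Present a bearing ball on its tray to the inspection reader

### The job

Swing the inspection reader's door wide open by its upright handle. Then pick up the tray that carries the loose bearing ball by its grip, without tipping it so far that the ball leaves its pocket, and hold it level and still in front of the reader's lens: ball end towards the lens and square to it, the ball at the height of the lens axis, centred on it and about 8 cm in front of the window. The job finishes with the robot still holding the tray there in the air and the door open; leave the empty tray, the bin and the bottles where they are.

Things in the scene. Friction and masses are not known exactly. Their poses are not given: they have to be found in the camera images.
- reader: Inspection reader: fixed grey cabinet 220 mm deep (x, door included), 200 wide (y), 200 high, with a camera behind its door. Origin: on the bench, under the middle of the closed door's outer face; its x axis points from the front into the cabinet (front faces -x), z up. It stands in a different place and yaw each time, to the left of the bench.
- window (a point): Centre of the reader's window: the point on the lens axis in the plane of the closed door's outer face, at reader (0, 0, 115) mm; axes as the reader's. The lens looks out along -x.
- door (a joint): Reader's door angle in rad: 0 closed, grows as it swings out to a stop at 1.75; it starts shut or a little ajar (up to 0.25) and stays where it is left (light friction, about 0.06 N m). Panel 196 wide, 192 high, 12 thick, bottom 4 above the bench; vertical hinge at the reader's -y front edge, so that from above, opening is counterclockwise about the hinge.
- door_handle (a point): Grip point on the door's handle, 165 mm above the bench: an upright round steel bar, 12 mm in diameter, whose axis stands 40 mm in front of the door's outer face and 170 mm from the hinge line. Its free upper end (from 138 to 188 mm above the bench) carries nothing, so that it can be gripped from above and swivels in the fingers; two struts join it to the door lower down. Axes: door panel frame (x into the panel, y from hinge to free edge, z up).
- door_hinge (a point): Point on the door's hinge axis (vertical), at handle grip height, in the plane of the door's outer face.
- tray: The loaded tray, loose on the bench: grey plate 180 (x) x 80 (y) x 8 mm; origin: centre of the underside; z up. About 0.25 to 0.4 kg. In its middle an upright black grip; at its +x end, 60 mm from the middle, a round pocket 34 mm across and 3 mm deep with the ball; at its -x end, 60 mm from the middle, a fixed flat steel bar 30 (x) x 60 (y) x 8 high as balance weight.
- tray_grip (a point): Centre of the loaded tray's upright grip, 33 mm above the tray's underside; the grip is a block 12 mm thick along the tray's x, 44 wide along its y, from 8 to 58 mm above the tray's underside. The ball's nearest side is 31 mm from the grip's face or more. Axes as the tray's.
- tray_pocket (a point): Point over the centre of the loaded tray's pocket at the height of the ball's centre: tray (60, 0, 20) mm. Axes as the tray's.
- ball_center (a point): Centre of the loose steel ball, 30 mm in diameter, 0.11 kg. It has 8 mm of play every way in its pocket and rolls out over the rim when the tray is tipped about 35 degrees, less when it is jerked.
- spare_grip (a point): Centre of the grip of the empty tray, of the same shape as the loaded one; leave it alone. The two trays change places.
- bin_mid (a point): Middle of a grey parts bin 100 x 140 x 60 mm; leave it alone.
- glue_mid (a point): Middle of a red bottle 42 mm across, 130 high; leave it alone.
- flask_mid (a point): Middle of a white bottle 48 mm across, 110 high; leave it alone.

How it is judged:
By the outcome, as a careful person would: the job done as asked, in the order asked, and still so for the second after the job is handed in, while the arm keeps its last pose, push and grip.
It also fails if it takes over 72 s, if anything falls off the work surface, if the arm or the gripper's body presses on something with over 40 N, if the wrist force passes 120 N, or if a joint passes its speed limit or range.

### The arm

A 6-joint arm with a two-finger parallel gripper is mounted at the origin on the work surface. World frame = base frame: x ahead of the robot, y to its left, z up, the work surface at z = 0. Lengths are in m, angles in degrees, forces in N, time in s.
With the tool pointing down it reaches from about 0.325 to 0.85 m from the base axis. Payload 15.5 kg.
Tool frame: the origin (TCP) lies at the centre of the arm's flange, where the gripper is bolted on; the fingertips stand 191 mm ahead of it and the grasp point (between the pads) lies 172 mm ahead of it; x points along the fingers, z is the direction in which the jaws open and shut, and the axes are right-handed (so a half turn about x gives the same grasp; the last joint's range is limited). The gripper opens to 91 mm and grips with 3 to 60 N. Pads are 32 mm wide; open, the fingers measure 118 mm over their backs; the gripper's body (76 mm by 178 mm) begins 60 mm behind the grasp point.
Start: joints at [-75.143, 28.281, 77.091, -0, 74.628, -5.472], TCP at [0.217, -0.586, 0.405] pointing down, gripper open.
Joint ranges: [-166.48, 166.48], [-47.26, 123.95], [12.59, 153.08], [-70.14, 250.14], [6.76, 159.57], [-176.63, 176.63]. Speed limits (degrees/s): [108.29, 108.29, 147.25, 172.46, 172.46, 172.46].

### API

Orientations are given as [roll, pitch, yaw] about the fixed x, y, z axes, in that order (R = Rz(yaw) Ry(pitch) Rx(roll)).
In Python, from rig import * gives the robot as it stands. The module is installed in compiled form; this text tells all that it offers.
- The arm moves only by the tool move_arm, never from a script. Its argument "motion" is a list of rows, each a list of 5 numbers: the shift along the tool's x, y, z scaled (see below), then the turn about the tool's x scaled (see below), then the finger opening in mm, from 0 to 91.2. In form: [[x, y, z, yaw, claw], ...]. A call has 1 to 12 rows; each row shifts and turns the pose as measured when the row begins, along the tool's axes as they then stand; what a row does not reach is not made up. The controller multiplies each number of a shift by 0.5 m and each number of a turn by 90 degrees. A row lasts 1/8 s, in which the tool goes at most 62.5 mm and 10.7 degrees, less where a joint would pass 70% of its speed; a pose out of reach is approached as far as the arm can. A call with a number of a shift or a turn outside -1 to 1 is refused whole. A call with a gripper value outside its range is refused whole. The fingers move at their own pace and stop on an object; "newtons" is the grip in N (left out, the last holds). Time passes only in rows, so rows that do not move let the fingers close. It gives the time, the measured TCP pose, the force and the opening at its end, in the units of the state.
- get_state(): the state, without advancing time (a new reading comes with each control period).
- camera(name): name is "scene" or "top"; returns a dict with "img" (400x640x3 uint8, red, green, blue), "fx", "fy", "cx", "cy" (pixels), "origin" and "orientation" of the camera in the world. Camera axes: x right, y down, z forward; pixel columns grow to the right and rows downward; lengths in m; the calibration is good to about 2 mm. A picture is of the moment at which its call begins. There is no depth.
- sign_off(): hands the job in, once; it reports no verdict.
The state is a dict: "t": time; "qpos": joint angles; "dq": joint speeds; "joint_efforts": joint torques, N m; "tcp_pos": TCP position; "tool_rot": TCP orientation; "force": force on the tool from outside, world axes, zero at the start; "torque": the same for the moment, N m; "grip_width": finger opening in m.
Only numpy, scipy, OpenCV 4.12 (cv2) and the standard library are available. Lean on these libraries where they do the work, as an engineer would, in place of code of your own. Each camera call takes 0.05 s, during which the arm holds its last target. There are 200 camera calls.

## Working session

There is one attempt and no reset: what is moved stays moved. The work goes in short steps, Python scripts to look and compute and a tool call to move; the robot and the scene stay as the last step left them, time stands still between calls to the robot, and variables do not carry over. Pictures are saved under pics/ and viewed, about 8 in all and at most 12, crops included, and the job is handed in when it is done.

Besides the shell and the picture viewer there is one more tool, called after "Emit:" by a JSON object that holds its "name" and its "arguments", one argument or row to a line. move_arm: Moves the arm, as the interface text tells. Shifts and turns lie within -1 to 1; 1 stands for 0.5 m of shift or 90 degrees of turn. Its arguments: {"type":"object","properties":{"motion":{"type":"array"},"newtons":{"type":"number"}},"required":["motion"]}

```bash
mkdir -p pics; python3 - <<'E'
from rig import *
import cv2
s=get_state();print(s)
for n in("scene","top"):
    c=camera(n);cv2.imwrite(f"pics/{n}0.png",cv2.cvtColor(c["img"],cv2.COLOR_RGB2BGR))
    print(n,{k:v for k,v in c.items() if k!="img"})
E
```

```text
{'t': 0.0, 'qpos': array([-7.51452569e+01,  2.83172558e+01,  7.71278487e+01, -1.15424088e-03,
        7.46293967e+01, -5.47072598e+00]), 'dq': array([ 0.04179615,  0.02421474,  0.06807407,  0.06065103, -0.06066211,
        0.08782322]), 'joint_efforts': array([-3.37595038e-04, -8.78821635e+01, -3.81864631e+01,  7.07394350e-02,
        5.31355001e-02, -1.22363358e-04]), 'tcp_pos': array([ 0.21706756, -0.58593604,  0.40410814]), 'tool_rot': array([175.38483264,  89.92549056, 105.71060838]), 'force': array([-0.3997566 ,  0.43250546, -0.17532341]), 'torque': array([-0.04564323, -0.02222131, -0.01998417]), 'grip_width': 0.09124200475671179}
scene {'fx': 407.02135584567657, 'fy': 407.02135584567657, 'cx': 323.03567087188725, 'cy': 200.7390036844301, 'origin': array([ 1.12133376, -0.66931688,  0.85483992]), 'orientation': array([-131.66201654,    1.0746465 ,   38.86115511])}
top {'fx': 496.42325802880805, 'fy': 496.42325802880805, 'cx': 331.9063714499543, 'cy': 197.9600378773017, 'origin': array([ 0.52282162, -0.07043902,  1.59301373]), 'orientation': array([-177.17842483,    1.50425747,  -91.04861997])}
```

View pics/scene0.png

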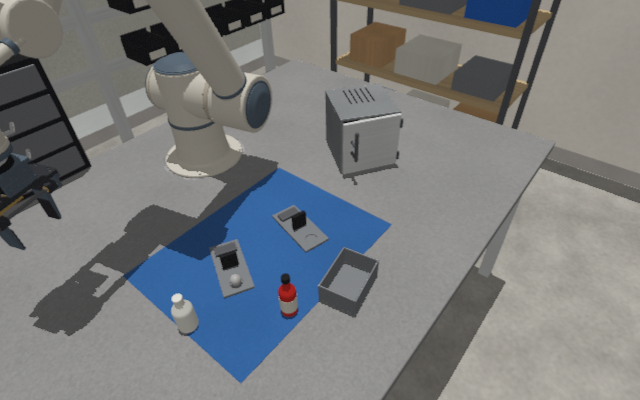

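View pics/top0.png

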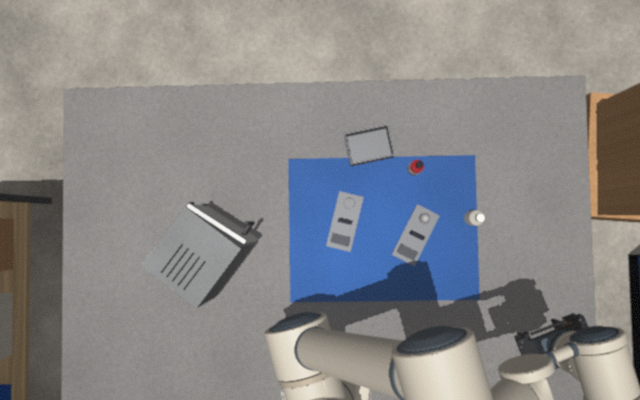

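The scene view shows the reader at about (362,130), with its handle at (355,148). The loaded tray is at (231,268) with the ball at (236,281), and the empty tray is at (300,228). In the top view the loaded tray is at (416,234), its ball at (424,217), and the reader at (203,252). I'll zoom in on these to measure.

```bash
cat > h.py <<'E'
import numpy as np, cv2
from scipy.spatial.transform import Rotation as R
from rig import *
def cam(n): return camera(n)
def rot(rpy): return R.from_euler('xyz',rpy,degrees=True).as_matrix()
def ray(c,u,v,z):
    d=rot(c["orientation"])@[(u-c["cx"])/c["fx"],(v-c["cy"])/c["fy"],1]
    return c["origin"]+d*(z-c["origin"][2])/d[2]
def proj(c,p):
    q=(np.atleast_2d(p)-c["origin"])@rot(c["orientation"])
    return q[:,:2]/q[:,2:]*c["fx"]+[c["cx"],c["cy"]]
def crop(c,x,y,w,h,k): 
    return cv2.resize(cv2.cvtColor(c["img"],cv2.COLOR_RGB2BGR)[y:y+h,x:x+w],None,fx=k,fy=k,interpolation=cv2.INTER_CUBIC)
E
python3 - <<'E'
from h import *
t=cam("top");s=cam("scene")
a=crop(t,135,190,140,130,4)[:, :]   # 560x520
cv2.imwrite("pics/a.png",a)
b=crop(s,300,70,130,120,4);cv2.imwrite("pics/b.png",b)
E
```

```text
(no output)
```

View pics/a.png

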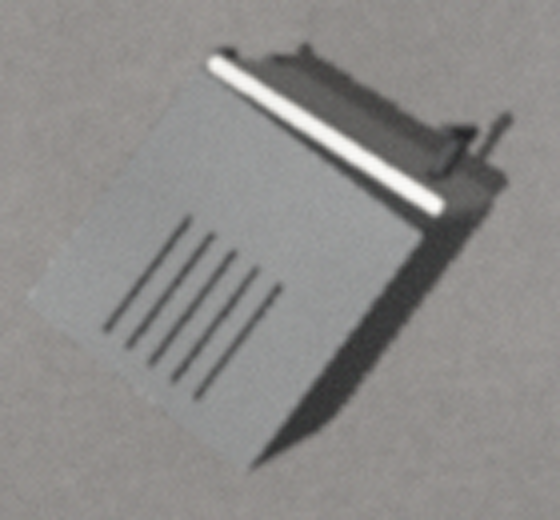

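View pics/b.png

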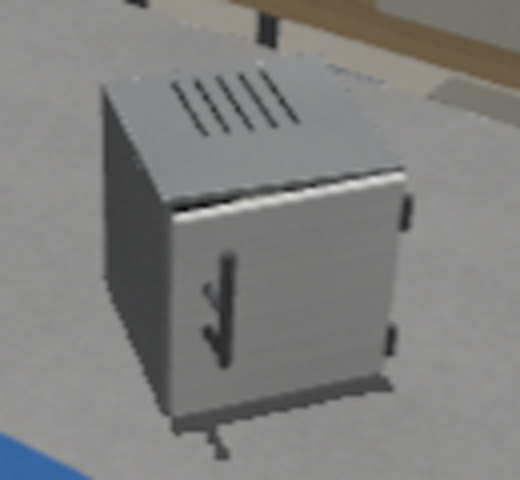

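Top crop: the body's top corners are at crop (425,232), (250,467) and (30,293). The door's white top edge runs from (212,60) to (443,207). Scene crop: the handle bar runs from (228,252) to (225,365), the door's hinge-side top corner is at (405,175), and the door is slightly ajar. I'll fit the reader pose from both views and segment the tray.

```bash
cat > fit.py <<'E'
from h import *
from scipy.optimize import least_squares
t=cam("top");s=cam("scene")
T=lambda x,y:(135+(x+.5)/4-.5,190+(y+.5)/4-.5)
S=lambda x,y:(300+(x+.5)/4-.5,70+(y+.5)/4-.5)
def w(p,q,ang=None):
    x,y,yaw,d=p; q=np.array(q,float)
    if ang:   # q in door frame from hinge
        c,n=np.cos(d),np.sin(d); q=np.array([c*q[0]-n*q[1],n*q[0]+c*q[1]-.1,q[2]])
    c,n=np.cos(yaw),np.sin(yaw)
    return np.array([x+c*q[0]-n*q[1],y+n*q[0]+c*q[1],q[2]])
obs=[(t,T(425,232),(.012,.1,.2),0),(t,T(250,467),(.22,.1,.2),0),(t,T(30,293),(.22,-.1,.2),0),
(t,T(446,207),(0,.197,.196),1),(t,T(214,54),(0,.002,.196),1),
(s,S(103,84),(.22,.1,.2),0),(s,S(167,205),(.012,.1,.2),0),(s,S(173,217),(0,.197,.196),1),(s,S(405,177),(0,.002,.196),1),
(s,S(229,253),(-.04,.17,.188),1)]
def res(p): return np.ravel([proj(c,w(p,q,a))[0]-uv for c,uv,q,a in obs])
g=ray(t,*T(320,140),.2)
r=least_squares(res,[g[0],g[1],np.radians(40),.1],loss='soft_l1')
for k in (130,220,310): 
    r2=least_squares(res,[g[0],g[1],np.radians(k),.1],loss='soft_l1')
    if r2.cost<r.cost:r=r2
p=r.x
if __name__=="__main__":
    print(p,np.degrees(p[2:]),r.cost);print(res(p).reshape(-1,2).round(1).tolist())
    print("handle",w(p,(-.04,.17,.165),1),"hinge",w(p,(0,0,.165),1),"window",w(p,(0,0,.115)))
    hsv=cv2.cvtColor(t["img"],cv2.COLOR_RGB2HSV);roi=np.zeros((400,640),np.uint8);roi[160:298,292:472]=1
    m=((hsv[...,1]<110)*255).astype(np.uint8)*roi
    for c in cv2.findContours(m,cv2.RETR_EXTERNAL,cv2.CHAIN_APPROX_NONE)[0]:
        if cv2.contourArea(c)<400: continue
        b=cv2.minAreaRect(c); P=np.array([ray(t,*q,.008) for q in cv2.boxPoints(b)])
        print("tray px",b,"c",P.mean(0),"sides",np.linalg.norm(P[1]-P[0]),np.linalg.norm(P[2]-P[1]),
          "dir",np.degrees(np.arctan2(*(P[1]-P[0])[1::-1])),np.degrees(np.arctan2(*(P[2]-P[1])[1::-1])))
    print("ball",ray(t,424.5,217,.02))
    sy=get_state();print(rot(sy["tool_rot"]).round(3))
E
python3 fit.py
```

```text
[0.52882906 0.29333614 2.48402437 0.04212943] [142.32411267   2.41383846] 5.418135317498862
[[0.6, -0.3], [-0.3, 0.7], [-1.2, 1.3], [-0.9, -0.6], [0.9, -1.1], [-0.5, 0.0], [-0.7, -0.4], [0.6, 0.9], [1.2, 1.1], [-0.9, -0.6]]
handle [0.52446539 0.21058312 0.165     ] hinge [0.58994846 0.37248423 0.165     ] window [0.52882906 0.29333614 0.115     ]
tray px ((415.300048828125, 234.9000244140625), (26.385601043701172, 57.6905517578125), 26.56505012512207) c [ 0.47940056 -0.29272394  0.008     ] sides 0.18337375152330154 0.08324691120811296 dir -27.897351076429256 -117.8671827475621
tray px ((344.4765625, 221.01437377929688), (26.137771606445312, 57.52643585205078), 13.495734214782715) c [ 0.52757032 -0.06900822  0.008     ] sides 0.1834577860908489 0.08348766195593771 dir -14.558950665174683 -104.66547129662897
ball [ 0.5353163  -0.32137778  0.02      ]
[[-0.     0.938  0.347]
 [ 0.     0.347 -0.938]
 [-1.     0.    -0.   ]]
```

The fit residuals are about 1 px. Next: a row planner, then the approach to above the handle.

```bash
cat > plan.py <<'E'
from h import *
def plan(wps,claw,step=.058,tmax=10.3):
    """wps: list of (tcp xyz, jaw angle deg); prints rows"""
    s=get_state();M=rot(s["tool_rot"]);p=s["tcp_pos"].copy();phi=np.degrees(np.arctan2(M[1,2],M[0,2]))
    print("from",p.round(4),"phi",round(phi,2),"tilt",M[:,0].round(3),"t",round(s["t"],2),"F",s["force"].round(1),"g",round(s["grip_width"],4))
    rows=[]
    for P,f in wps:
        P=np.array(P);df=(f-phi+180)%360-180 if abs(f-phi)>181 else f-phi
        n=int(max(np.ceil(np.linalg.norm(P-p)/step-1e-6),np.ceil(abs(df)/tmax-1e-6),1)); d=(P-p)/n
        for k in range(n):
            a=np.radians(phi);z=np.array([np.cos(a),np.sin(a),0]);y=np.array([-z[1],z[0],0])
            rows.append([round(v,3) for v in (-d[2]/.5,d@y/.5,d@z/.5,-df/n/90)]+[claw]); phi+=df/n
        p=P
    for i in range(0,len(rows),12): print(str(rows[i:i+12]).replace(' ',''))
E
python3 -c "
from plan import *
plan([((.5245,.2106,.43),54.7)],91)"
```

```text
from [ 0.2171 -0.586   0.4045] phi -69.67 tilt [-0.  0. -1.] t 0.3 F [ 0.4 -0.9 -0.2] g 0.0911
[[np.float64(-0.003),np.float64(0.075),np.float64(-0.085),np.float64(-0.092),91],[np.float64(-0.003),np.float64(0.087),np.float64(-0.074),np.float64(-0.092),91],[np.float64(-0.003),np.float64(0.097),np.float64(-0.06),np.float64(-0.092),91],[np.float64(-0.003),np.float64(0.104),np.float64(-0.046),np.float64(-0.092),91],[np.float64(-0.003),np.float64(0.11),np.float64(-0.03),np.float64(-0.092),91],[np.float64(-0.003),np.float64(0.113),np.float64(-0.014),np.float64(-0.092),91],[np.float64(-0.003),np.float64(0.114),np.float64(0.002),np.float64(-0.092),91],[np.float64(-0.003),np.float64(0.112),np.float64(0.019),np.float64(-0.092),91],[np.float64(-0.003),np.float64(0.108),np.float64(0.035),np.float64(-0.092),91],[np.float64(-0.003),np.float64(0.102),np.float64(0.05),np.float64(-0.092),91],[np.float64(-0.003),np.float64(0.094),np.float64(0.064),np.float64(-0.092),91],[np.float64(-0.003),np.float64(0.084),np.float64(0.077),np.float64(-0.092),91]]
[[np.float64(-0.003),np.float64(0.072),np.float64(0.088),np.float64(-0.092),91],[np.float64(-0.003),np.float64(0.058),np.float64(0.098),np.float64(-0.092),91],[np.float64(-0.003),np.float64(0.044),np.float64(0.105),np.float64(-0.092),91]]
```

Emit:
{"name": "move_arm", "arguments": {
  "motion": [
    [-0.003,0.075,-0.085,-0.092,91],
    [-0.003,0.087,-0.074,-0.092,91],
    [-0.003,0.097,-0.06,-0.092,91],
    [-0.003,0.104,-0.046,-0.092,91],
    [-0.003,0.11,-0.03,-0.092,91],
    [-0.003,0.113,-0.014,-0.092,91],
    [-0.003,0.114,0.002,-0.092,91],
    [-0.003,0.112,0.019,-0.092,91],
    [-0.003,0.108,0.035,-0.092,91],
    [-0.003,0.102,0.05,-0.092,91]
  ]
}}

```text
t: 1.55
tcp_pos: [0.4166, -0.039, 0.4199]
tool_rot: [-48.2, 89.7, -32.9]
force: [0.5, -0.8, 0.4]
grip_width: 0.0911
```

```bash
sed -i 's/round(v,3) for v/round(float(v),3) for v/' plan.py; python3 -c "
from plan import *
plan([((.5245,.2106,.43),54.7)],91)"
```

```text
from [ 0.4166 -0.039   0.4199] phi 15.39 tilt [ 0.004 -0.003 -1.   ] t 1.55 F [ 0.5 -0.8  0.4] g 0.0911
[[-0.004,0.085,0.068,-0.087,91],[-0.004,0.075,0.079,-0.087,91],[-0.004,0.063,0.089,-0.087,91],[-0.004,0.05,0.096,-0.087,91],[-0.004,0.037,0.102,-0.087,91]]
```

Emit:
{"name": "move_arm", "arguments": {
  "motion": [
    [-0.004,0.085,0.068,-0.087,91],
    [-0.004,0.075,0.079,-0.087,91],
    [-0.004,0.063,0.089,-0.087,91],
    [-0.004,0.05,0.096,-0.087,91],
    [-0.004,0.037,0.102,-0.087,91],
    [0,0,0,0,91],
    [0,0,0,0,91]
  ]
}}

```text
t: 2.42
tcp_pos: [0.5244, 0.2245, 0.4303]
tool_rot: [-78.5, 89.6, -22.3]
force: [0.2, -0.6, -1.2]
grip_width: 0.0908
```

```bash
python3 -c "
from plan import *
plan([((.5245,.2106,.43),54.7),((.5245,.2106,.337),54.7)],91,step=.03)
s=cam('scene');im=cv2.cvtColor(s['img'],cv2.COLOR_RGB2BGR)
cv2.imwrite('pics/c.png',crop(s,270,30,160,140,4))"
```

```text
from [0.5244 0.2245 0.4303] phi 56.27 tilt [ 0.007 -0.003 -1.   ] t 2.42 F [ 0.2 -0.6 -1.2] g 0.0908
[[0.001,-0.016,-0.023,0.017,91],[0.046,0.0,0.0,-0.0,91],[0.046,0.0,0.0,-0.0,91],[0.046,0.0,0.0,-0.0,91],[0.046,0.0,0.0,-0.0,91]]
```

View pics/c.png

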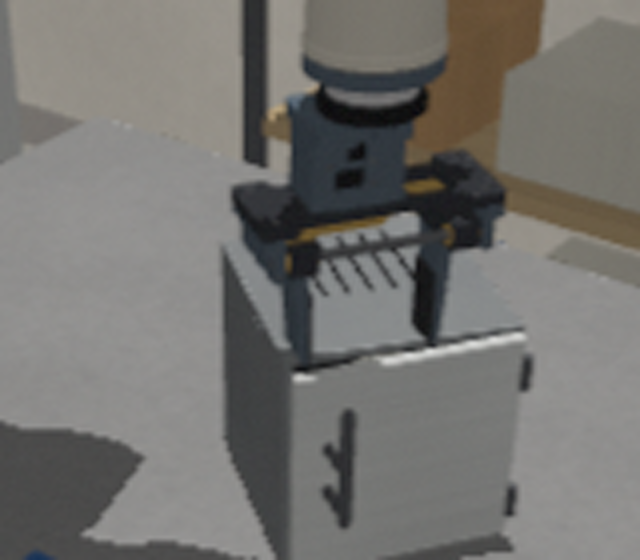

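The fingers sit above the handle at crop (303,350) and (430,340). The handle top is at (347,410). I'll correct the 14 mm offset and then descend.

Emit:
{"name": "move_arm", "arguments": {
  "motion": [
    [0.001,-0.016,-0.023,0.017,91],
    [0,0,0,0,91],
    [0.046,0,0,0,91],
    [0.046,0,0,0,91]
  ]
}}

```text
t: 2.98
tcp_pos: [0.525, 0.2057, 0.3851]
tool_rot: [-64.1, 89.4, -9.9]
force: [-0.5, -0.3, -0.2]
grip_width: 0.0907
```

```bash
python3 -c "
from plan import *
plan([((.5245,.2106,.337),54.7)],91,step=.03)
s=cam('scene');a=crop(s,310,80,100,100,5);t=cam('top');b=crop(t,190,190,100,100,5)
cv2.imwrite('pics/d.png',np.hstack([a,b])[:, :].copy() if 0 else cv2.resize(np.hstack([a,b]),(800,400)))"
```

```text
from [0.525  0.2057 0.3851] phi 54.24 tilt [ 0.011 -0.002 -1.   ] t 2.98 F [-0.5 -0.3 -0.2] g 0.0907
[[0.048,0.003,0.004,-0.003,91],[0.048,0.003,0.004,-0.003,91]]
```

View pics/d.png

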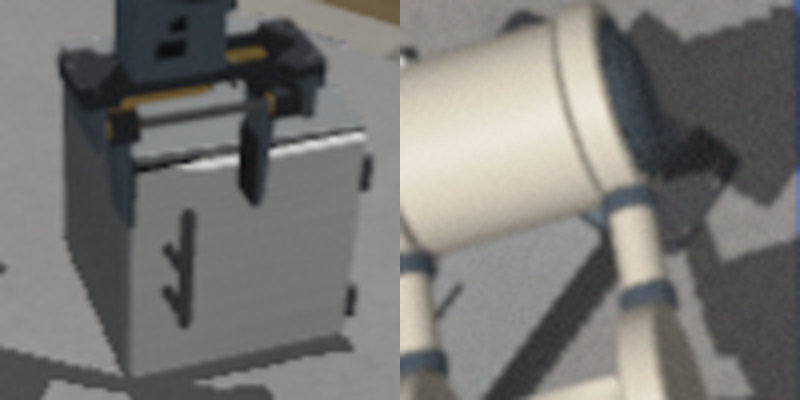

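The bar (crop x=187) lies midway between the fingers (125 to 255). I'll lower and grip.

Emit:
{"name": "move_arm", "arguments": {
  "motion": [
    [0.046,0.003,0.004,-0.003,91],
    [0.046,0.003,0.004,-0.003,91],
    [0,0,0,0,10],
    [0,0,0,0,5],
    [0,0,0,0,5],
    [0,0,0,0,5],
    [0,0,0,0,5],
    [0,0,0,0,5],
    [0,0,0,0,5],
    [0,0,0,0,5]
  ],
  "newtons": 15
}}

```text
t: 4.32
tcp_pos: [0.5263, 0.2094, 0.3433]
tool_rot: [-58.6, 89.2, -4.0]
force: [0.5, 0.4, 0.2]
grip_width: 0.014
```

```bash
cat > arc.py <<'E'
from plan import *
H=np.array([.58995,.37248])
def arc(a0,a1,n,z=.337,phi=54.7,r=None):
    s=get_state();d=s["tcp_pos"][:2]-H+.172*rot(s["tool_rot"])[:2,0]
    print("r",np.linalg.norm(d),"ang",np.degrees(np.arctan2(d[1],d[0]))%360)
    a=np.radians(np.linspace(a0,a1,n+1)[1:]); o=s["tcp_pos"][:2]-H-d
    plan([((*(H+o+.1746*np.array([np.cos(k),np.sin(k)])),z),phi) for k in a],5)
E
python3 -c "
from arc import *
arc(248,298,10)"
```

```text
r 0.17441428201306075 ang 249.41392668480188
from [0.5263 0.2094 0.3433] phi 54.63 tilt [ 0.014 -0.001 -1.   ] t 4.33 F [0.5 0.4 0.2] g 0.014
[[0.013,-0.021,0.006,-0.001,5],[-0.0,-0.028,0.011,-0.0,5],[-0.0,-0.027,0.013,-0.0,5],[-0.0,-0.026,0.016,-0.0,5],[-0.0,-0.025,0.018,-0.0,5],[-0.0,-0.023,0.02,-0.0,5],[-0.0,-0.021,0.022,-0.0,5],[-0.0,-0.019,0.024,-0.0,5],[-0.0,-0.017,0.025,-0.0,5],[-0.0,-0.015,0.027,-0.0,5]]
```

Emit:
{"name": "move_arm", "arguments": {
  "motion": [
    [0,0,0,0,5],
    [0.012,-0.021,0.006,0,5],
    [0,-0.028,0.011,0,5],
    [0,-0.027,0.013,0,5],
    [0,-0.026,0.016,0,5],
    [0,-0.025,0.018,0,5],
    [0,-0.023,0.02,0,5],
    [0,-0.021,0.022,0,5],
    [0,-0.019,0.024,0,5],
    [0,-0.017,0.025,0,5],
    [0,-0.015,0.027,0,5]
  ]
}}

```text
t: 5.7
tcp_pos: [0.6764, 0.2187, 0.3385]
tool_rot: [-63.0, 89.4, -8.3]
force: [-4.0, 2.5, 1.0]
grip_width: 0.0113
```

```bash
python3 -c "
from arc import *
arc(298,346,10)"
```

```text
r 0.17748236278068452 ang 299.7861722527023
from [0.6764 0.2187 0.3385] phi 54.63 tilt [ 0.01  -0.001 -1.   ] t 5.7 F [-4.   2.5  1. ] g 0.0113
[[0.003,-0.002,0.019,-0.001,5],[-0.0,-0.01,0.028,-0.0,5],[-0.0,-0.007,0.028,-0.0,5],[-0.0,-0.005,0.029,-0.0,5],[-0.0,-0.003,0.029,-0.0,5],[-0.0,-0.0,0.029,-0.0,5],[-0.0,0.002,0.029,-0.0,5],[-0.0,0.005,0.029,-0.0,5],[-0.0,0.007,0.028,-0.0,5],[-0.0,0.009,0.028,-0.0,5]]
```

Grip width is 11.3 mm, so the fingers are on the bar. I'll continue the arc.

Emit:
{"name": "move_arm", "arguments": {
  "motion": [
    [0.001,0,0.019,0,5],
    [0,-0.009,0.028,0,5],
    [0,-0.006,0.028,0,5],
    [0,-0.004,0.029,0,5],
    [0,-0.002,0.029,0,5],
    [0,0,0.029,0,5],
    [0,0.002,0.029,0,5],
    [0,0.005,0.029,0,5]
  ]
}}

```text
t: 6.7
tcp_pos: [0.7524, 0.3045, 0.3386]
tool_rot: [-73.7, 89.2, -19.2]
force: [-3.8, -0.6, 2.2]
grip_width: 0.0118
```

```bash
python3 -c "
from arc import *
arc(338,347,3)"
```

```text
r 0.17848613609853312 ang 337.35246041773155
from [0.7524 0.3045 0.3386] phi 54.51 tilt [ 0.013 -0.005 -1.   ] t 6.7 F [-3.8 -0.6  2.2] g 0.0118
[[0.003,0.013,0.02,-0.002,5],[-0.0,0.006,0.017,-0.0,5],[-0.0,0.006,0.017,-0.0,5]]
```

Emit:
{"name": "move_arm", "arguments": {
  "motion": [
    [0.002,0.008,0.018,0,5],
    [0,0.007,0.016,0,5],
    [0,0,0,0,5],
    [0,0,0,0,30],
    [0,0,0,0,30],
    [0,0,0,0,30],
    [-0.06,0,0,0,30],
    [-0.08,0,0,0,30],
    [-0.06,0,0,0,30]
  ]
}}

```text
t: 7.82
tcp_pos: [0.7559, 0.323, 0.437]
tool_rot: [-85.9, 89.3, -31.4]
force: [-0.4, 0.1, -0.4]
grip_width: 0.0302
```

```bash
python3 -c "
from arc import *
arc(338,347,3)
s=cam('scene');cv2.imwrite('pics/e.png',crop(s,200,40,260,260,2))
g=(.4794,-.2927)
plan([((.7,.05,.43),20),((*g,.40),-27.9)],70,step=.05)"
```

```text
r 0.1750924795302702 ang 343.22580159738396
from [0.7559 0.323  0.437 ] phi 54.46 tilt [ 0.01  -0.006 -1.   ] t 7.83 F [-0.4  0.1 -0.4] g 0.0302
[[0.1,-0.002,-0.007,-0.001,5],[0.1,-0.002,-0.007,-0.001,5],[-0.0,0.006,0.017,-0.0,5],[-0.0,0.006,0.017,-0.0,5]]
from [0.756  0.3231 0.4417] phi 54.46 tilt [ 0.015 -0.004 -1.   ] t 7.88 F [0.2 0.3 4. ] g 0.0301
[[0.004,-0.038,-0.085,0.064,70],[0.004,-0.046,-0.081,0.064,70],[0.004,-0.054,-0.076,0.064,70],[0.004,-0.061,-0.07,0.064,70],[0.004,-0.068,-0.063,0.064,70],[0.004,-0.074,-0.056,0.064,70],[0.007,-0.055,-0.072,0.059,70],[0.007,-0.061,-0.067,0.059,70],[0.007,-0.067,-0.061,0.059,70],[0.007,-0.073,-0.054,0.059,70],[0.007,-0.077,-0.047,0.059,70],[0.007,-0.081,-0.04,0.059,70]]
[[0.007,-0.085,-0.032,0.059,70],[0.007,-0.087,-0.024,0.059,70],[0.007,-0.089,-0.016,0.059,70]]
```

View pics/e.png

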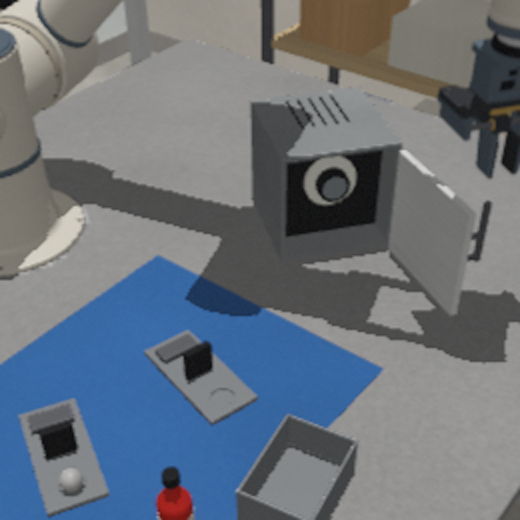

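The door stands wide open, about 98° by the handle angle. The lens is visible at (332,182) and the gripper at (490,130) is clear of the handle. Next, the loaded tray at (62,455).

Emit:
{"name": "move_arm", "arguments": {
  "motion": [
    [0.004,-0.038,-0.085,0.064,36],
    [0.004,-0.046,-0.081,0.064,36],
    [0.004,-0.054,-0.076,0.064,36],
    [0.004,-0.061,-0.07,0.064,36],
    [0.004,-0.068,-0.063,0.064,36],
    [0.004,-0.074,-0.056,0.064,36],
    [0.007,-0.055,-0.072,0.059,36],
    [0.007,-0.061,-0.067,0.059,36],
    [0.007,-0.067,-0.061,0.059,36],
    [0.007,-0.073,-0.054,0.059,36],
    [0.007,-0.077,-0.047,0.059,36],
    [0.007,-0.081,-0.04,0.059,36]
  ]
}}

```text
t: 9.38
tcp_pos: [0.5381, -0.1882, 0.406]
tool_rot: [2.2, 88.8, -11.8]
force: [0.0, -0.4, 0.0]
grip_width: 0.0361
```

```bash
python3 -c "
from plan import *
plan([((.482,-.2925,.40),-27.9)],36,step=.04)"
```

```text
from [ 0.5381 -0.1882  0.406 ] phi -14.01 tilt [ 0.021 -0.004 -1.   ] t 9.38 F [ 0.  -0.4  0. ] g 0.0361
[[0.004,-0.077,-0.019,0.051,36],[0.004,-0.078,-0.013,0.051,36],[0.004,-0.079,-0.007,0.051,36]]
```

Emit:
{"name": "move_arm", "arguments": {
  "motion": [
    [0.004,-0.077,-0.022,0.051,36],
    [0.004,-0.078,-0.016,0.051,36],
    [0.004,-0.079,-0.01,0.051,36],
    [0,0,0,0,36]
  ]
}}

```text
t: 9.88
tcp_pos: [0.4731, -0.2968, 0.399]
tool_rot: [14.5, 88.8, -14.1]
force: [-0.8, 0.3, 0.3]
grip_width: 0.036
```

```bash
python3 -c "
from plan import *
st=get_state();M=rot(st['tool_rot']);o=.172*M[:,0];print('grasp pt',st['tcp_pos']+o)
g=np.array([.4794,-.2927])
plan([((*(g-o[:2]),.40),-27.9),((*(g-o[:2]),.25),-27.9)],36,step=.04)
s=cam('scene');
hsv=cv2.cvtColor(s['img'],cv2.COLOR_RGB2HSV)
tr=lambda x,y,z:np.array([g[0],g[1],0])+[x*np.cos(-.487)-y*np.sin(-.487),x*np.sin(-.487)+y*np.cos(-.487),z]
im=cv2.cvtColor(s['img'],cv2.COLOR_RGB2BGR);k=5;x0,y0=190,215
a=crop(s,x0,y0,80,90,k)
for P in [(x,y,8e-3) for x in(-.09,.09) for y in(-.04,.04)]+[(x,y,.058) for x in(-.006,.006) for y in(-.022,.022)]:
    u=(proj(s,tr(*P))[0]-[x0,y0]+.5)*k-.5; cv2.circle(a,tuple(int(v) for v in u),2,(0,255,0),-1)
cv2.imwrite('pics/f.png',a)"
```

```text
grasp pt [ 0.47671566 -0.29775153  0.22708056]
from [ 0.4731 -0.2968  0.399 ] phi -28.56 tilt [ 0.021 -0.005 -1.   ] t 9.88 F [-0.8  0.3  0.3] g 0.036
[[-0.002,0.011,-0.0,-0.007,36],[0.075,0.0,0.0,-0.0,36],[0.075,0.0,0.0,-0.0,36],[0.075,0.0,0.0,-0.0,36],[0.075,0.0,0.0,-0.0,36]]
```

View pics/f.png

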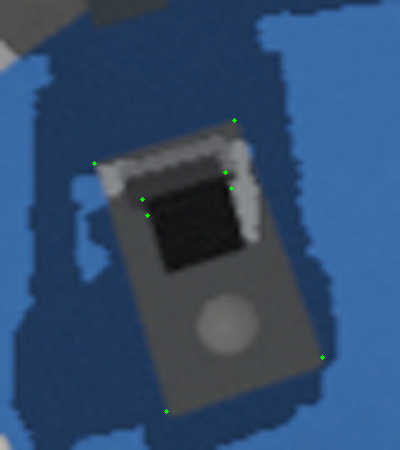

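The overlay corners match the plate edges to about 1 px, with the ball at (228,324). Next, descend and grip.

Emit:
{"name": "move_arm", "arguments": {
  "motion": [
    [0,0.009,-0.008,-0.007,36],
    [0.09,0,0,0,36],
    [0.09,0,0,0,36],
    [0.09,0,0,0,36],
    [0,0,0,0,36]
  ]
}}

```text
t: 10.55
tcp_pos: [0.4778, -0.2853, 0.2626]
tool_rot: [13.0, 88.5, -14.2]
force: [0.1, 0.3, 0.5]
grip_width: 0.0363
```

```bash
python3 -c "
from plan import *
st=get_state();M=rot(st['tool_rot']);o=.172*M[:,0];gp=st['tcp_pos']+o;print('grasp pt',gp)
e=M.T@(np.array([.4794,-.2927,.038])-gp)/.5;print('err rows',e.round(4))
plan([(st['tcp_pos'],-27.9)],36)
s=cam('scene');cv2.imwrite('pics/g.png',crop(s,180,195,100,110,5))"
```

```text
grasp pt [ 0.48205181 -0.28642212  0.09061552]
err rows [ 0.1051 -0.0142 -0.0016]
from [ 0.4778 -0.2853  0.2626] phi -27.19 tilt [ 0.025 -0.006 -1.   ] t 10.55 F [0.1 0.3 0.5] g 0.0363
[[-0.0,0.0,0.0,0.008,36]]
```

View pics/g.png

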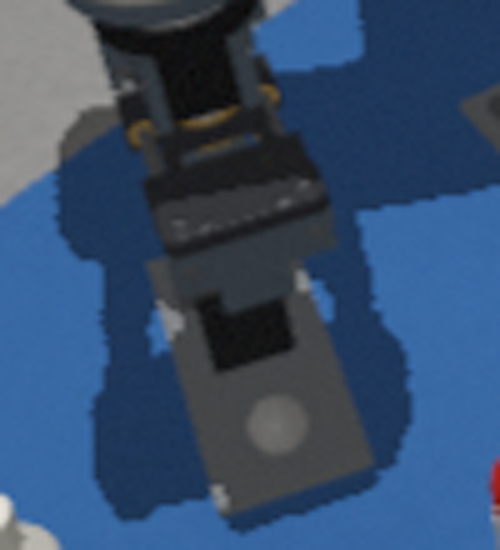

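The fingers straddle the grip (black face at (250,335)) and the ball at (277,425) is clear. I'll correct the small sideways error, lower, and close gently.

Emit:
{"name": "move_arm", "arguments": {
  "motion": [
    [0,-0.014,-0.002,0.008,36],
    [0.05,0,0,0,36],
    [0.045,0,0,0,36],
    [0.005,0,0,0,36]
  ]
}}

```text
t: 11.1
tcp_pos: [0.4777, -0.294, 0.2213]
tool_rot: [5.0, 87.7, -22.9]
force: [0.5, 0.7, 0.2]
grip_width: 0.0362
```

```bash
python3 -c "
from plan import *
st=get_state();M=rot(st['tool_rot']);o=.172*M[:,0];gp=st['tcp_pos']+o;print('grasp pt',gp)
e=M.T@(np.array([.4794,-.2927,.038])-gp)/.5;print('err rows',e.round(4),st['force'],M[:,0])"
```

```text
grasp pt [ 0.48401461 -0.29663912  0.04947715]
err rows [ 0.0225  0.0026 -0.0127] [0.51654506 0.65614707 0.20914237] [ 0.03679516 -0.01554784 -0.99920187]
```

Emit:
{"name": "move_arm", "arguments": {
  "motion": [
    [0.01,0.002,-0.012,0,36],
    [0.01,0,0,0,36],
    [0,0,0,0,20],
    [0,0,0,0,10],
    [0,0,0,0,5],
    [0,0,0,0,5],
    [0,0,0,0,5]
  ],
  "newtons": 30
}}

```text
t: 11.98
tcp_pos: [0.4733, -0.2908, 0.2144]
tool_rot: [3.6, 87.5, -24.3]
force: [-1.1, 0.3, 4.7]
grip_width: 0.013
```

```bash
cat > st.py <<'E'
from plan import *
st=get_state();M=rot(st['tool_rot']);o=.172*M[:,0];gp=st['tcp_pos']+o;print('t',st['t'],'grasp pt',gp.round(4),'F',st['force'].round(1),'tilt',M[:,0].round(4),'phi',np.degrees(np.arctan2(M[1,2],M[0,2])).round(2),'g',st['grip_width'],'q',st['qpos'].round(1),'dq',st['dq'].round(1))
E
python3 st.py
```

```text
t 11.975 grasp pt [ 0.4801 -0.2938  0.0425] F [-1.1  0.3  4.7] tilt [ 0.0396 -0.0179 -0.9991] phi -27.93 g 0.012988462355685099 q [-37.9  37.1  98.4   0.9  42.1 -10.6] dq [ 0.  -0.   0.  -0.1  0.3  0. ]
```

Gripped: width is 13 mm, and the wrist force changed by only about 4.7 N. I'll lift gently.

Emit:
{"name": "move_arm", "arguments": {
  "motion": [
    [-0.008,0,0,0,5],
    [-0.014,0,0,0,5],
    [-0.02,0,0,0,5],
    [-0.026,0,0,0,5],
    [-0.028,0,0,0,5],
    [-0.028,0,0,0,5],
    [-0.028,0,0,0,5],
    [-0.026,0,0,0,5],
    [-0.02,0,0,0,5],
    [-0.01,0,0,0,5],
    [0,0,0,0,5]
  ]
}}

```text
t: 13.35
tcp_pos: [0.4689, -0.2887, 0.3262]
tool_rot: [3.3, 87.4, -24.6]
force: [-0.1, 0.2, -3.6]
grip_width: 0.0122
```

```bash
python3 st.py; python3 -c "
from plan import *
z=get_state()['tcp_pos'][2]
plan([((.49,-.12,.315),50),((.518,.05,.315),142.3)],5,step=.02,tmax=6)
s=cam('scene');cv2.imwrite('pics/i.png',crop(s,180,170,110,120,5))"
```

```text
t 13.35 grasp pt [ 0.4759 -0.2919  0.1544] F [-0.1  0.2 -3.6] tilt [ 0.0409 -0.0187 -0.999 ] phi -27.93 g 0.012235895561461962 q [-38.   27.1  94.    0.7  56.3 -10.5] dq [ 0.   0.2  0.2 -0.  -0.  -0.1]
from [ 0.4689 -0.2887  0.3262] phi -27.93 tilt [ 0.041 -0.019 -0.999] t 13.35 F [-0.1  0.2 -3.6] g 0.0122
[[0.002,0.024,-0.009,-0.067,5],[0.002,0.025,-0.007,-0.067,5],[0.002,0.026,-0.004,-0.067,5],[0.002,0.026,-0.001,-0.067,5],[0.002,0.026,0.001,-0.067,5],[0.002,0.026,0.004,-0.067,5],[0.002,0.025,0.007,-0.067,5],[0.002,0.024,0.009,-0.067,5],[0.002,0.023,0.012,-0.067,5],[0.002,0.022,0.014,-0.067,5],[0.002,0.02,0.017,-0.067,5],[0.002,0.018,0.019,-0.067,5]]
[[0.002,0.016,0.02,-0.067,5],[-0.0,0.011,0.019,-0.064,5],[-0.0,0.009,0.02,-0.064,5],[-0.0,0.007,0.02,-0.064,5],[-0.0,0.005,0.021,-0.064,5],[-0.0,0.003,0.021,-0.064,5],[-0.0,0.001,0.022,-0.064,5],[-0.0,-0.001,0.021,-0.064,5],[-0.0,-0.004,0.021,-0.064,5],[-0.0,-0.006,0.021,-0.064,5],[-0.0,-0.008,0.02,-0.064,5],[-0.0,-0.01,0.019,-0.064,5]]
[[-0.0,-0.012,0.018,-0.064,5],[-0.0,-0.013,0.017,-0.064,5],[-0.0,-0.015,0.015,-0.064,5],[-0.0,-0.017,0.014,-0.064,5],[-0.0,-0.018,0.012,-0.064,5]]
```

View pics/i.png

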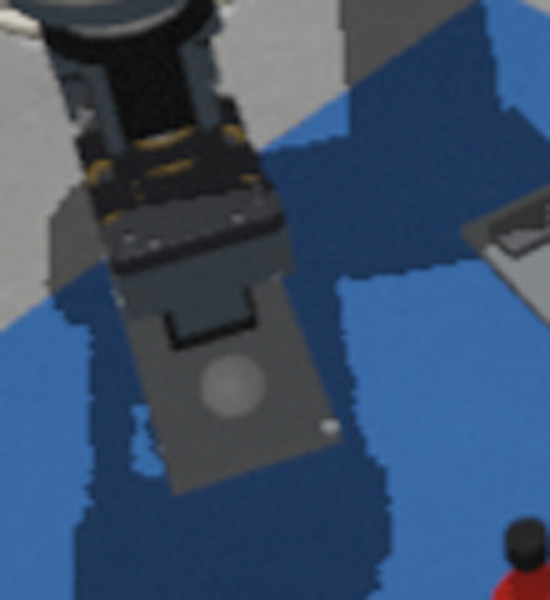

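The tray is lifted and the ball sits in its pocket at (232,386). Next, transport with a slow turn.

Emit:
{"name": "move_arm", "arguments": {
  "motion": [
    [0,0.012,-0.004,-0.03,5],
    [0,0.024,-0.007,-0.067,5],
    [0,0.026,-0.004,-0.067,5],
    [0,0.026,-0.001,-0.067,5],
    [0,0.026,0.001,-0.067,5],
    [0,0.026,0.004,-0.067,5],
    [0,0.025,0.007,-0.067,5],
    [0,0.024,0.009,-0.067,5],
    [0,0.023,0.012,-0.067,5],
    [0,0.022,0.014,-0.067,5],
    [0,0.02,0.017,-0.067,5],
    [0,0.018,0.019,-0.067,5]
  ]
}}

```text
t: 14.9
tcp_pos: [0.4907, -0.1324, 0.3191]
tool_rot: [-66.6, 88.0, -21.8]
force: [0.2, 0.2, -4.6]
grip_width: 0.012
```

```bash
python3 st.py; python3 -c "
from plan import *
plan([((.518,.05,.315),142.3)],5,step=.02,tmax=6)"
```

```text
t 14.9 grasp pt [ 0.4961 -0.1346  0.1472] F [ 0.2  0.2 -4.6] tilt [ 0.0319 -0.0128 -0.9994] phi 44.78 g 0.011997706344037209 q [-21.8  24.9 100.    0.   53.1 -66.6] dq [ 12.2  -0.7   2.3  -0.4  -1.2 -38.1]
from [ 0.4907 -0.1324  0.3191] phi 44.78 tilt [ 0.032 -0.013 -0.999] t 14.9 F [ 0.2  0.2 -4.6] g 0.012
[[0.0,0.013,0.017,-0.064,5],[0.0,0.011,0.019,-0.064,5],[0.0,0.009,0.02,-0.064,5],[0.0,0.007,0.02,-0.064,5],[0.0,0.005,0.021,-0.064,5],[0.0,0.003,0.021,-0.064,5],[0.0,0.001,0.022,-0.064,5],[0.0,-0.001,0.022,-0.064,5],[0.0,-0.003,0.021,-0.064,5],[0.0,-0.006,0.021,-0.064,5],[0.0,-0.008,0.02,-0.064,5],[0.0,-0.01,0.019,-0.064,5]]
[[0.0,-0.012,0.018,-0.064,5],[0.0,-0.013,0.017,-0.064,5],[0.0,-0.015,0.016,-0.064,5],[0.0,-0.016,0.014,-0.064,5],[0.0,-0.018,0.012,-0.064,5]]
```

Tilt is decreasing and everything else looks steady. Continue.

Emit:
{"name": "move_arm", "arguments": {
  "motion": [
    [0,0.013,0.017,-0.064,5],
    [0,0.011,0.019,-0.064,5],
    [0,0.009,0.02,-0.064,5],
    [0,0.007,0.02,-0.064,5],
    [0,0.005,0.021,-0.064,5],
    [0,0.003,0.021,-0.064,5],
    [0,0.001,0.022,-0.064,5],
    [0,-0.001,0.022,-0.064,5],
    [0,-0.003,0.021,-0.064,5],
    [0,-0.006,0.021,-0.064,5],
    [0,-0.008,0.02,-0.064,5],
    [0,-0.01,0.019,-0.064,5]
  ]
}}

```text
t: 16.4
tcp_pos: [0.5042, 0.0055, 0.3133]
tool_rot: [-141.0, 88.6, -23.1]
force: [-0.2, -0.3, -3.7]
grip_width: 0.0121
```

```bash
python3 st.py; python3 -c "
from plan import *
plan([((.518,.05,.315),142.3)],5,step=.02,tmax=6)"
```

```text
t 16.4 grasp pt [0.5082 0.0038 0.1414] F [-0.2 -0.3 -3.7] tilt [ 0.0229 -0.0098 -0.9997] phi 117.84 g 0.012073663837745906 q [  -6.    25.3  100.6   -0.5   52.7 -123.6] dq [ 10.5   0.8  -1.   -0.4   0.4 -37.8]
from [0.5042 0.0055 0.3133] phi 117.84 tilt [ 0.023 -0.01  -1.   ] t 16.4 F [-0.2 -0.3 -3.7] g 0.0121
[[-0.001,-0.013,0.013,-0.054,5],[-0.001,-0.014,0.012,-0.054,5],[-0.001,-0.015,0.011,-0.054,5],[-0.001,-0.016,0.009,-0.054,5],[-0.001,-0.017,0.008,-0.054,5]]
```

Emit:
{"name": "move_arm", "arguments": {
  "motion": [
    [-0.001,-0.013,0.013,-0.054,5],
    [-0.001,-0.014,0.012,-0.054,5],
    [-0.001,-0.015,0.011,-0.054,5],
    [-0.001,-0.016,0.009,-0.054,5],
    [-0.001,-0.015,0.008,-0.04,5],
    [0,-0.008,0.004,-0.01,5],
    [0,0,0,0,5]
  ]
}}

```text
t: 17.27
tcp_pos: [0.5163, 0.058, 0.3131]
tool_rot: [-170.6, 88.9, -27.1]
force: [-0.8, -0.1, -5.0]
grip_width: 0.0118
```

```bash
python3 st.py; python3 -c "
from plan import *
st=get_state();o=.172*rot(st['tool_rot'])[:,0]
plan([(np.array([.6395,.2078,.1375])-o,142.3)],5,step=.018,tmax=6)"
```

```text
t 17.275 grasp pt [0.5193 0.0564 0.1411] F [-0.8 -0.1 -5. ] tilt [ 0.0177 -0.0091 -0.9998] phi 143.46 g 0.011756316910100848 q [  -0.    26.4   98.5   -0.6   54.2 -143.1] dq [-0.1 -0.   0.2 -0.1 -0.1 -0.2]
from [0.5163 0.058  0.3131] phi 143.46 tilt [ 0.018 -0.009 -1.   ] t 17.27 F [-0.8 -0.1 -5. ] g 0.0118
[[0.001,-0.035,-0.001,0.001,5],[0.001,-0.035,-0.001,0.001,5],[0.001,-0.035,-0.001,0.001,5],[0.001,-0.035,-0.001,0.001,5],[0.001,-0.035,-0.001,0.001,5],[0.001,-0.035,-0.001,0.001,5],[0.001,-0.035,-0.001,0.001,5],[0.001,-0.035,-0.001,0.001,5],[0.001,-0.035,-0.001,0.001,5],[0.001,-0.035,-0.001,0.001,5],[0.001,-0.035,-0.001,0.001,5]]
```

Emit:
{"name": "move_arm", "arguments": {
  "motion": [
    [0,-0.015,0,0,5],
    [0,-0.028,-0.001,0.002,5],
    [0.001,-0.037,-0.001,0.002,5],
    [0.001,-0.037,-0.001,0.002,5],
    [0.001,-0.037,-0.001,0.002,5],
    [0.001,-0.037,-0.001,0.002,5],
    [0.001,-0.037,-0.001,0.002,5],
    [0.001,-0.037,-0.001,0,5],
    [0.001,-0.037,-0.001,0,5],
    [0.001,-0.032,-0.001,0,5],
    [0.001,-0.02,0,0,5],
    [0,-0.01,0,0,5]
  ]
}}

```text
t: 18.77
tcp_pos: [0.6389, 0.2138, 0.3075]
tool_rot: [-167.7, 88.9, -25.4]
force: [-0.3, -0.4, -4.0]
grip_width: 0.0116
```

```bash
python3 st.py; python3 -c "
from plan import *
st=get_state();o=.172*rot(st['tool_rot'])[:,0]
plan([(np.array([.6395,.2078,.1375])-o,142.3)],5,step=.018,tmax=6)
s=cam('scene');cv2.imwrite('pics/j.png',crop(s,290,50,160,150,5)[:600,:800]);np.save('j.npy',s['img'])
t=cam('top');np.save('jt.npy',t['img'])"
```

```text
t 18.775 grasp pt [0.642  0.2123 0.1355] F [-0.3 -0.4 -4. ] tilt [ 0.018  -0.0085 -0.9998] phi 142.3 g 0.011640181697043322 q [  13.6   37.5   76.    -0.8   65.7 -128.4] dq [ 2.5  2.8 -5.7  0.   3.2  2.4]
from [0.6389 0.2138 0.3075] phi 142.3 tilt [ 0.018 -0.009 -1.   ] t 18.77 F [-0.3 -0.4 -4. ] g 0.0116
[[-0.004,0.01,-0.002,-0.0,5]]
```

View pics/j.png

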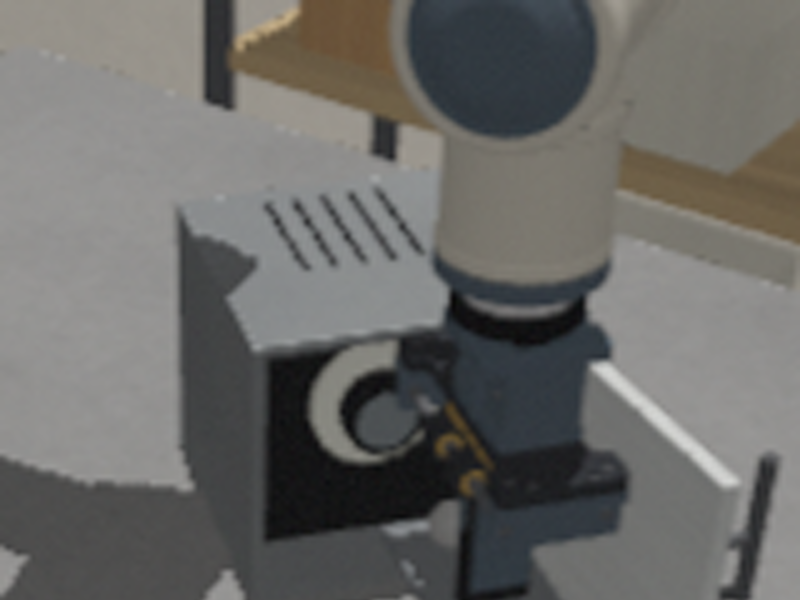

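The tray is in front of the lens with the ball at crop (448,520), and the door stays open. I'll correct the remaining 5 mm and then check against an overlay of the target pose.

Emit:
{"name": "move_arm", "arguments": {
  "motion": [
    [-0.003,0.006,-0.001,0,5],
    [-0.003,0.005,-0.001,0,5],
    [0,0,0,0,5],
    [0,0,0,0,5]
  ]
}}

```text
t: 19.38
tcp_pos: [0.6354, 0.2069, 0.3112]
tool_rot: [-168.5, 88.9, -26.3]
force: [0.5, -0.3, -3.4]
grip_width: 0.0116
```

```bash
python3 st.py; cat > ov.py <<'E'
from plan import *
st=get_state()
from scipy.spatial.transform import Rotation as R
s=cam('scene');x0,y0,k=350,90,8
a=crop(s,x0,y0,100,75,k)
yaw=np.radians(142.3);c,n=np.cos(yaw),np.sin(yaw)
O=np.array([.5288,.2933,.115])-.14*np.array([c,n,0])-[0,0,.020]
def put(x,y,z,col,r=2):
    u=(proj(s,O+[x*c-y*n,x*n+y*c,z])[0]-[x0,y0]+.5)*k-.5
    cv2.circle(a,tuple(int(v) for v in u),r,col,-1 if r<5 else 1)
for x in(-.09,.09):
    for y in(-.04,.04): put(x,y,.008,(0,255,0)); put(x,y,0,(0,0,255))
put(.06,0,.02,(0,255,255))
q=proj(s,O+[.06*c,.06*n,.02])[0];print("ideal ball px",q, "px/m at ball", s['fx']/np.linalg.norm(s['origin']-O))
u=(q-[x0,y0]+.5)*k-.5;cv2.circle(a,tuple(int(v) for v in u),int(.015*s['fx']/np.linalg.norm(s['origin']-O)*k),(0,255,255),1)
cv2.imwrite('pics/k.png',a)
E
python3 ov.py
```

```text
t 19.375 grasp pt [0.6385 0.2054 0.1393] F [ 0.5 -0.3 -3.4] tilt [ 0.0179 -0.0088 -0.9998] phi 142.22 g 0.011630332770614097 q [  13.1   36.8   76.7   -0.8   65.6 -128.8] dq [-0.2 -0.1  0.2 -0.   0.   0.1]
ideal ball px [379.16262329 154.78566536] px/m at ball 323.9537749665059
```

View pics/k.png

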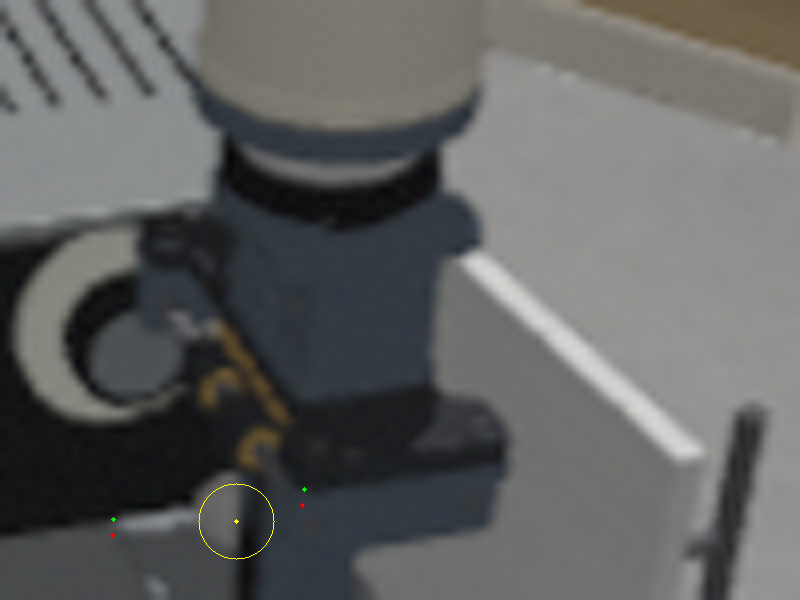

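The overlay puts the target ball circle at (236,521). The visible ball's left rim is near x=193 and its top near y=470, so it sits about 1 to 2 px up and left. That was my last picture, so I'll check numerically from pixel values.

```bash
python3 - <<'E'
from plan import *
s=cam('scene');g=s['img'].astype(int)
print('cols',list(range(360,388)))
for v in range(144,172): print(v,' '.join('%3d'%x for x in g[v,360:388].mean(1)))
t=cam('top');q=proj(t,[[.592,.2445,.115],[.6395+.07,.2078-.055,.103]]);print(q)
u,v=q[0].round().astype(int);
for r in range(v-9,v+10): print(r,' '.join('%3d'%x for x in t['img'][r,u-12:u+13].astype(int).mean(1)))
E
```

```text
cols [360, 361, 362, 363, 364, 365, 366, 367, 368, 369, 370, 371, 372, 373, 374, 375, 376, 377, 378, 379, 380, 381, 382, 383, 384, 385, 386, 387]
144  20  18  20  19  21  20  19  19  20  21  20  22  18  23  19  21  21  26  29  27  41  66  75  72  60  33  30  30
145  20  21  21  20  18  20  20  21  17  19  21  19  20  19  17  20  23  25  27  33  56  68  64  68  59  31  30  30
146  20  18  20  22  20  22  23  19  20  18  19  21  19  16  22  19  21  20  24  41  64  66  54  58  47  27  28  30
147  18  21  18  22  19  21  20  21  20  19  22  20  19  21  18  17  20  21  25  40  66  71  59  52  45  28  28  30
148  22  20  20  16  21  19  20  19  19  18  16  22  22  14  18  19  20  20  27  39  42  49  50  53  50  37  28  29
149  21  22  21  21  15  20  22  22  21  22  19  17  16  20  21  18  38  71  88  75  49  40  38  48  54  48  33  32
150  18  18  18  23  19  18  20  21  19  20  22  23  23  21  19  49  78  93  98  85  57  40  32  42  53  51  40  30
151  18  17  18  18  18  23  20  22  19  21  18  20  21  21  48  79  95 100 100  88  57  39  30  42  51  53  51  48
152  20  20  21  21  21  1
[... 3628 characters left out ...]
  37  35  37  38  47  55  60  76  98 105 102  82  68  76 106 155 191 201 205
205  69  57  46  32  35  36  38  37  37  41  46  46  58  71  93  97  85  71  69  72 100 151 184 199 206
206  68  59  57  35  42  35  30  34  35  38  40  47  49  64  84  85  74  73  70  69  95 143 182 199 206
207  66  70  62  49  39  34  34  39  36  37  41  43  47  58  64  70  75  70  69  73  89 140 180 192 198
208  71  73  64  56  34  40  33  32  36  35  37  41  54  59  72  74  70  73  73  70  87 130 165 174 168
209  77  68  64  59  43  39  38  35  42  38  32  41  52  86 111 108  83  75  69  73  74 109 133 136 118
210  97  78  76  66  52  40  35  48  43  37  38  40  59  97 133 133 110  89  81  75  77  87  98 101  96
```

Circle fit to the visible rim: ball centre about (378.4,153.5) against the ideal (379.2,154.8). The tray's front-left corner is at about (364.2,154.6) against the ideal (363.7,154.4). So the tray matches, and the ball has rolled lens-side within its pocket play. Next, a levelness check at the tray's rear.

```bash
python3 - <<'E'
from plan import *
s=cam('scene');g=s['img'].astype(int).mean(2)
yaw=np.radians(142.2);G=np.array([.6385,.2054,.1393])
for tl in(-4,-2,-1,0,2,4):
    M=R.from_euler('ZY',[yaw,np.radians(tl)]).as_matrix()   # + : ball end down
    P=[G+M@(np.array(p)-[0,0,.0425]) for p in[(.09,.04,.008),(.09,-.04,.008),(-.09,.04,.008),(-.09,-.04,.008),(-.09,.04,0),(.06,0,.02),(.068,0,.02)]]
    print(tl,proj(s,P).round(1).tolist(), 'ballz',P[5][2].round(4))
for v in range(168,206): print(v,' '.join('%3d'%x for x in g[v,366:400]))
E
```

```text
-4 [[363.0, 152.2], [387.0, 148.5], [381.8, 190.7], [408.0, 186.2], [381.5, 192.7], [378.5, 153.1], [377.7, 151.6]] ballz 0.121
-2 [[363.1, 153.2], [387.0, 149.5], [382.0, 190.2], [408.4, 185.7], [381.8, 192.2], [378.5, 153.8], [377.7, 152.3]] ballz 0.1189
-1 [[363.1, 153.7], [387.0, 150.0], [382.2, 189.9], [408.5, 185.4], [381.9, 192.0], [378.5, 154.2], [377.7, 152.7]] ballz 0.1179
0 [[363.2, 154.2], [387.1, 150.5], [382.3, 189.6], [408.6, 185.1], [382.1, 191.7], [378.5, 154.5], [377.7, 153.1]] ballz 0.1168
2 [[363.2, 155.2], [387.1, 151.5], [382.5, 189.0], [408.9, 184.5], [382.3, 191.2], [378.6, 155.2], [377.7, 153.9]] ballz 0.1147
4 [[363.3, 156.3], [387.2, 152.5], [382.7, 188.4], [409.2, 183.8], [382.6, 190.6], [378.6, 155.9], [377.8, 154.6]] ballz 0.1127
168  75  75  75  75  72  68  69  69  69  71  70  70  60  34  19  24  28  30  30  25  26  23  20  22  20  20  28  50  67  71  70  70  72  84
169  76  75  74  75 109 110  67  70  71  70  70  69  61  36  20  21  21  21  18  20  25  35  42  38  46  55  62  68  71  70  68  71  69  71
170 132 134 134 135 138 125  86  68  71  70  69  7
[... 4289 characters left out ...]

201 132  92  78  77  76  77  77  75  77  77  76  74  76  76  75  77  74  74  76  77  77  76  77  75  78  77  78  77  77  78  78  78  77  75
202  93  77  78  77  77  76  75  76  76  76  77  77  77  78  78  78  78  76  75  75  75  75  74  73  75  75  77  78  77  77  78  76  76  74
203  77  77  79  78  77  76  77  76  75  77  79  78  77  78  78  78  77  75  76  77  77  75  75  75  77  77  77  77  77  76  78  78  77  75
204  76  78  78  79  76  76  78  78  78  78  79  78  78  77  77  76  77  76  74  76  77  76  75  77  75  78  76  76  75  75  77  77  76  78
205  75  77  78  78  77  77  76  76  77  77  78  79  81  79  77  77  78  77  77  76  76  76  75  76  76  76  77  77  77  77  76  76  77  77
```

Tray rear corner: observed (383,191), against (382.1,191.7) predicted for a level tray. That means the tray is level to about 1°, agreeing with the tool tilt of 1.15°. The arm is still, the door is open and the ball is in its pocket, so I'm handing in.

```bash
python3 st.py; python3 -c "
from rig import *
print(sign_off())"
```

```text
t 19.575 grasp pt [0.6386 0.2056 0.1391] F [-0.  -0.8 -3.9] tilt [ 0.0178 -0.0088 -0.9998] phi 142.24 g 0.012193734698975087 q [  13.1   36.8   76.6   -0.8   65.6 -128.8] dq [ 0.1  0.1 -0.   0.1 -0.1 -0. ]
the job is handed in; nothing more can be done
None
```

I swung the reader's door open by its handle, then picked up the loaded tray by its grip. The robot is holding the tray in front of the lens with the ball in its pocket. I handed in at about 19.6 s; no verdict was reported.

The last checks before handing in showed:
- **Door:** it stands open at about 98°, worked out from where the gripper let go of the handle. It was still open in the last picture.
- **Position:** the ball is within about 2–3 mm of the lens axis, at a height of about 116 mm (lens axis 115 mm).
- **Distance:** the ball is about 75 mm from the window, rather than 80. It looks to have rolled a few millimetres towards the lens inside its pocket play, so the pocket itself is near 80 mm.
- **Square and level:** the tray's yaw is within about 0.1° of the target. It is tilted by about 1.2°, with the ball end slightly low; the picture and the tool pose agree on this.
- **Stillness and forces:** the arm was at rest with the grip firm at 12 mm. Every wrist force I read was 5 N or less.

**Disagreement:** by the tool pose the tray sits about 2.5 mm to one side, but the picture puts it about 1–2 mm from the target. The camera calibration is only good to about 2 mm, so I left it.

I did not compare the empty tray, bin and bottles with their starting places at the end. Nothing I saw or felt suggested the arm touched them.

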